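# Balance a timber block on the guitar maker's bench balance

## Task

Weigh the strapped block: take the brass weight from the wooden board and press it down into the black spring-clip holder on the balance beam until it bottoms on the foot rest inside, seating it there with a firm press of about 15 N for a moment, no harder. Then nudge the steel rider along the beam by its red post, pushing gently and never pinching it, until the beam floats level by itself with nothing touching it. Leave everything else on the bench where it is.

Things in the scene. Friction and masses are not known exactly. Their poses are not given: they have to be found in the camera images.
- balance: Bench balance, fixed: dark steel foot 150 x 150 mm, 18 mm high, with a strip 50 mm wide and 12 mm high along y under the beam. Origin under the foot's centre, on the bench; the beam lies along its y axis. Beyond each beam end (y = +-248 mm) stands a post 112 mm high with a red mark at level height. Limits: 20 N pressing the weight down, 10 N from fingers on beam or rider.
- axle (a point): The beam's axle, fixed, parallel to the balance's x axis, 100 mm above the bench. The beam is an aluminium bar 22 mm wide, 12 mm high, 470 mm long, centred on it, with yellow pointers at its ends.
- block_top (a point): Top centre of the dark ebony block, 80 x 70 x 75 mm, mass unknown (440 to 520 g), strapped for good in its cradle at y = -190 mm on the beam. Moves with the beam.
- beam (a joint): Tilt of the beam in rad: 0 level, positive = holder end (+y) up; stops at +0.06 and -0.06. Starts up. A weak centring spring steadies it: free, it settles in about a second, and between its stops it tilts about 0.005 rad for each mm that the rider is from its balancing place (positive = rider too far in).
- seat (a point): Centre of the black holder's floor, 190 mm from the axle at +y and 12 mm above it when level; moves about 23 mm up and down with the beam. The holder is open above, 36 mm wide along the beam between two walls 28 mm high. In its floor a steel foot rest, 17 mm diameter, is set by a screw to an unknown height, 0 to 10 mm above the floor (not measured): feel for it.
- clip (a point): Midway between the holder's two sprung steel rollers, 24 mm above its floor. The rollers, 12 mm thick, lie along the beam, 22 mm apart; each yields 2 mm as the shank is pushed between. Pressed, the beam first sinks to its lower stop; then the clip resists with some 3 to 12 N, less once the taper is past (foot under 14 mm up), and at the foot rest the force rises steeply.
- brass_weight: Loose turned brass weight, 280 g, 70 mm high, upright on the board. Origin at the centre of its foot, z up. Shank 26 mm diameter up to 34 mm with a foot tapered over the lowest 10 mm to 17 mm diameter; flange 40 mm diameter from 34 to 40 mm; gripping knob 22 mm diameter from 40 mm to the top at 70 mm. Home: its foot on the holder's foot rest.
- rider (a joint): Place of the rider along the beam, m: 0 at its inner stop (centre 35 mm from the axle), growing outward (+y) to the stop at 0.093. Steel block 44 x 30 x 30 mm, 300 g, captive; it stays where left and slides under about 2 N. Pushing it tilts the beam too: the tilt counts only when nothing touches. Balances between 0.025 and 0.085. Any pinch exceeds 10 N.
- rider_post (a point): Top centre of the rider's red upright post: 14 mm diameter, 40 mm tall above the rider's block; 55 mm above the beam's centre line.
- board: Flat wooden board, 250 x 90 mm, 12 mm thick, fixed, long side along its x axis; origin under its centre. On it in a row, 80 mm apart and in any order, stand the brass weight, the grey weight and the wooden knob.
- grey_weight: Loose pale grey aluminium weight of the same kind but shorter, 50 mm high, 40 mm wide, 70 g: not needed. Leave it. Origin at the centre of its foot.
- wood_knob: Loose turned knob of pale wood, 46 mm high, 34 mm wide: leave it. Origin at the centre of its underside.
- sanding_block: Loose cork sanding block 100 x 60 x 35 mm: leave it. Origin under its centre.
- glue: White glue bottle, 56 mm diameter, 150 mm high, standing on the right: leave it. Origin under its centre.
- driver: Screwdriver lying on the bench in front of the balance: leave it.
- rosette: Dark wooden ring, 120 mm diameter, 6 mm thick, lying behind the balance: leave it.
- mallet: Hammer lying behind the balance on the right: leave it.
Mind the look-alikes: they are no part of the job. Of the things like the brass_weight, leave any that is turquoise; of the rest the larger one is meant.

How it is judged:
By the outcome, as a careful person would: the job done as asked, in the order asked, and still so for the second after the job is handed in, with the robot touching nothing.
It also fails if it takes over 67 s, if anything falls off the work surface, if the arm or the gripper's body presses on something with over 40 N, if the wrist force passes 120 N, or if a joint passes its speed limit or range.

## Robot

A 6-joint arm with a two-finger parallel gripper is mounted at the origin on the work surface. World frame = base frame: x ahead of the robot, y to its left, z up, the work surface at z = 0. Lengths are in m, angles in rad, forces in N, time in s.
With the tool pointing down it reaches from about 0.325 to 0.9 m from the base axis. Payload 3.5 kg.
Tool frame: the origin (TCP) lies at the very end of the fingers, on their centre line; the grasp point (between the pads) lies 19 mm behind it; z points along the fingers, y is the line along which they close (so a half turn about z gives the same grasp; the last joint's range is limited). The gripper opens to 85 mm and grips with 20 to 120 N. Pads are 22 mm wide; open, the fingers measure 114 mm over their backs; the gripper's body (76 mm by 85 mm) begins 54 mm behind the grasp point. The pads swing forward as they close: fully open they stand 13 mm farther back than shut.
Start: joints at [-1.269, 0.276, -0.026, 1.268, 0, 1.467], TCP at [0.246, -0.574, 0.231] pointing down, gripper open.
Joint ranges: [-3.12, 3.12], [-0.85, 1.88], [-1.08, 1.24], [-1.95, 2.15], [-1.57, 1.53], [-3.14, 3.14]. Speed limits (rad/s): [2.57, 2.57, 3.14, 3.14, 3.14, 3.14].

## Interface

Orientations are given as a rotation vector (axis times angle).
In Python, from bench import state, grab_frame, get_calibration, job_done gives the robot as it stands. The module is installed in compiled form; this text tells all that it offers.
- The arm moves only by the tool carry_out, never from a script. Its argument "series" is a list of rows, each a list of 5 numbers: the shift along the tool's x, y, z in m, then the turn about the tool's z in degrees, then the closure, from 0 (fully open) to 1 (shut). A call has 1 to 12 rows; each row is the pose to reach, as a shift and turn from the pose commanded when the call began, along the tool's axes at that moment; what a row does not reach only later rows make up. A row lasts 1/8 s, in which the tool goes at most 62.5 mm and 10.7 degrees, less where a joint would pass 70% of its speed; a pose out of reach is approached as far as the arm can. A call with a gripper value outside its range is refused whole. The fingers move at their own pace and stop on an object; "squeeze" is the grip in N (left out, the last holds). Time passes only in rows, so rows that repeat a pose let the fingers close. It gives the time, the measured TCP pose, the force, the opening and the grip force at its end, in the units of the state.
- state(): the state, without advancing time (a new reading comes with each control period).
- grab_frame(name): name is "scene" or "top"; returns (picture, depth): 400x640x3 uint8, red, green, blue; 400x640 float32, m along the optical axis (not along the pixel's ray), 0 where there is no reading.
- get_calibration(name): a dict with "intrinsics" (3x3 intrinsics, pixels), "eye" and "attitude" of the camera in the world. Camera axes: x right, y down, z forward; pixel columns grow to the right and rows downward; lengths in m; the calibration is good to about 2 mm. A picture is of the moment at which its call begins. get_calibration takes no time and is no camera call.
- job_done(): hands the job in; it is judged then, once.
The state is a dict: "time": time; "joint_positions": joint angles; "qvel": joint speeds; "joint_efforts": joint torques, N m; "ee_pos": TCP position; "eef_rot": TCP orientation; "contact_force": force on the tool from outside, world axes, zero at the start; "wrist_torque": the same for the moment, N m; "finger_gap": opening from 0.0 (shut) to 1.0 (fully open); "finger_force": force on a finger pad.
Only numpy, scipy, OpenCV 4.12 (cv2) and the standard library are available. Lean on these libraries where they do the work, as an engineer would, in place of code of your own. Each camera call takes 0.05 s, during which the arm holds its last target. There are 200 camera calls.

## Working session

There is one attempt and no reset: what is moved stays moved. The work goes in short steps, Python scripts to look and compute and a tool call to move; the robot and the scene stay as the last step left them, time stands still between calls to the robot, and variables do not carry over. Pictures are saved under pics/ and viewed, at most 10 in all, crops included, and the job is handed in when it is done.

Besides the shell and the picture viewer there is one more tool, called as a command line: name --pt "numbers of a row" for each row, then --argument value for the rest. carry_out: Moves the arm, as the interface text tells. Its arguments: {"type":"object","properties":{"series":{"type":"array","items":{"type":"array","items":{"type":"number"}}},"squeeze":{"type":"number"}},"required":["series"]}

```bash
mkdir -p pics; cat > h.py <<'E'
import numpy as np, cv2
from scipy.spatial.transform import Rotation as R
from bench import state, grab_frame, get_calibration, job_done
def cal(n):
    c=get_calibration(n); A=np.array(c["attitude"],float)
    if A.size==3: A=R.from_rotvec(A.ravel()).as_matrix()
    return np.array(c["intrinsics"]),np.array(c["eye"]),A
def ray(n,u,v):
    K,e,A=cal(n); return e,A@np.linalg.solve(K,[u,v,1.])
def onplane(n,u,v,z):
    e,d=ray(n,u,v); return e+d*(z-e[2])/d[2]
def cloud(n,D):
    K,e,A=cal(n); v,u=np.mgrid[:400,:640]
    P=np.stack([u,v,np.ones_like(u)],-1)@np.linalg.inv(K).T*D[...,None]
    return P@A.T+e
def proj(n,p):
    K,e,A=cal(n); q=K@(A.T@(np.array(p)-e)); return q[:2]/q[2]
E
python3 - <<'E'
from h import *
for n in("scene","top"):
    I,D=grab_frame(n); np.savez(n,I=I,D=D); print(n,get_calibration(n))
    cv2.imwrite(f"pics/{n}0.png",I[...,::-1])
print(state())
E
```

```text
scene {'intrinsics': array([[465.32850941,   0.        , 316.03895291],
       [  0.        , 465.32850941, 200.20183345],
       [  0.        ,   0.        ,   1.        ]]), 'eye': array([ 1.47094168, -0.31687313,  0.76717962]), 'attitude': array([-1.88552542, -1.20048645,  0.65903484])}
top {'intrinsics': array([[476.76604366,   0.        , 323.86832675],
       [  0.        , 476.76604366, 199.19757053],
       [  0.        ,   0.        ,   1.        ]]), 'eye': array([0.42828804, 0.08154227, 1.65383048]), 'attitude': array([-2.16691811,  2.16418399, -0.12612644])}
{'time': 0.1, 'joint_positions': array([-1.26942171e+00,  2.77095903e-01, -2.77383228e-02,  1.26803686e+00,
        8.55057577e-06,  1.46740127e+00]), 'qvel': array([-7.99207939e-04, -1.58265405e-03,  4.39588395e-03,  5.78957867e-04,
        1.08157393e-03,  4.30306293e-05]), 'joint_efforts': array([ 1.83664251e-04, -4.46708608e+01,  2.96128410e+01,  8.47874471e-03,
       -3.45695082e-05,  1.12453492e-06]), 'ee_pos': array([ 0.24591169, -0.5738099 ,  0.2302499 ]), 'eef_rot': array([-3.07544944e+00, -6.31063982e-01,  3.08514726e-04]), 'contact_force': array([-0.35534761,  0.15173274,  1.01814849]), 'wrist_torque': array([-0.01692342, -0.01766952, -0.01681617]), 'finger_force': 0.0, 'finger_gap': 1.0015190233563742}
```

View pics/scene0.png

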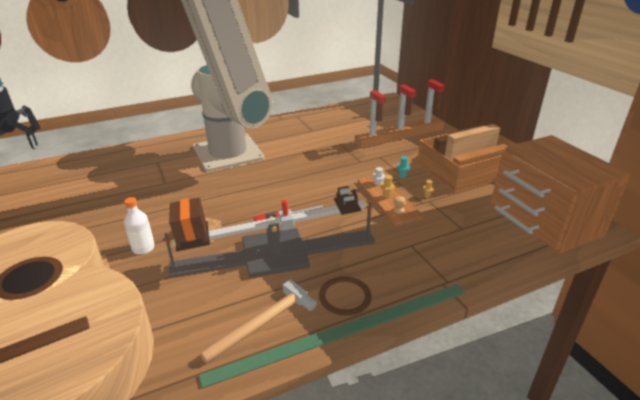

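View pics/top0.png

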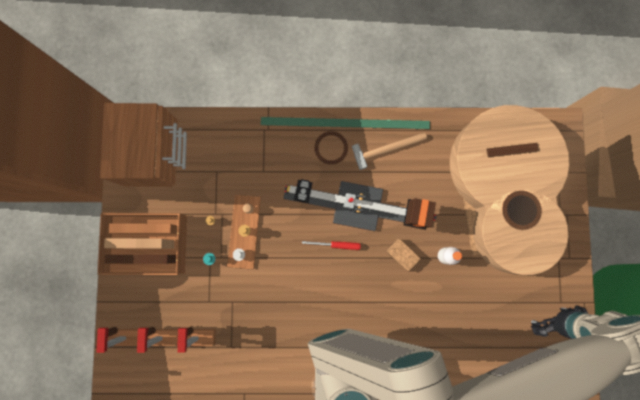

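The scene view shows the board near (390,192) and the balance near (275,230). In the top view there are three lookalikes: brass on the board at (244,231), a smaller yellow one off the board at (210,220), and a turquoise one at (209,259). The task puts the brass weight on the board and says the larger one is meant, so (244,231) fits. I'll confirm that in one crop.

```bash
python3 - <<'E'
from h import *
S=np.load("scene.npz");T=np.load("top.npz")
a=cv2.resize(S["I"][150:225,355:445],None,fx=4.4,fy=4.4,interpolation=cv2.INTER_CUBIC)
b=cv2.resize(T["I"][195:270,195:285],None,fx=4.4,fy=4.4,interpolation=cv2.INTER_CUBIC)
c=cv2.resize(T["I"][170:235,280:440],None,fx=4.95,fy=4.0,interpolation=cv2.INTER_CUBIC)
w=a.shape[1]+b.shape[1]; c=cv2.resize(c,(w,260))
cv2.imwrite("pics/crop1.png",np.vstack([np.hstack([a,b]),c])[...,::-1])
C=cloud("top",T["D"]); H=C[...,2]
def comps(m,amin,nm):
    n,l,s,c=cv2.connectedComponentsWithStats(m.astype(np.uint8))
    for i in range(1,n):
        if s[i,4]>=amin: print(nm,s[i],c[i].round(1),np.median(C[l==i],0).round(3), 'zmax',H[l==i].max().round(3))
sub=np.zeros((400,640),bool); sub[195:270,195:265]=1
comps(sub&(H>0.03),4,'obj')
hsv=cv2.cvtColor(T["I"],cv2.COLOR_RGB2HSV)
sub[:]=0; sub[170:240,275:445]=1
comps(sub&(H>0.07),20,'beam>.07')
comps(sub&(H>0.125),4,'>.125')
comps(sub&((hsv[...,0]<6)|(hsv[...,0]>174))&(hsv[...,1]>150),3,'red')
comps(sub&(hsv[...,0]>22)&(hsv[...,0]<35)&(hsv[...,1]>120),2,'yellow')
comps(sub&(hsv[...,2]<55),10,'dark')
E
```

```text
obj [243 204   9  10  72] [246.9 208.2] [0.578 0.334 0.054] zmax 0.061
obj [205 216  10   9  54] [209.4 220.2] [0.538 0.462 0.039] zmax 1.654
obj [238 225  13  12 115] [243.7 230.5] [0.501 0.341 0.055] zmax 1.654
obj [233 249  12  12 108] [238.3 254.5] [0.424 0.36  0.041] zmax 0.073
obj [203 253  12  12 115] [208.5 258.7] [0.408 0.458 0.044] zmax 1.654
beam>.07 [ 284  179  152   51 2059] [370.2 204.6] [ 0.583 -0.091  0.122] zmax 1.654
>.125 [294 179  18  24 229] [302.2 190.2] [0.627 0.145 0.148] zmax 1.654
>.125 [348 198   5   5  21] [350.  199.8] [ 0.595 -0.007  0.151] zmax 0.161
>.125 [406 199  30  29 684] [420.4 212.9] [ 0.552 -0.225  0.174] zmax 1.654
red [349 198   4   4   9] [350.7 199.6] [ 0.595 -0.011  0.156] zmax 0.159
dark [293 180  19  23 159] [302.3 192.5] [0.621 0.148 0.125] zmax 1.654
```

View pics/crop1.png

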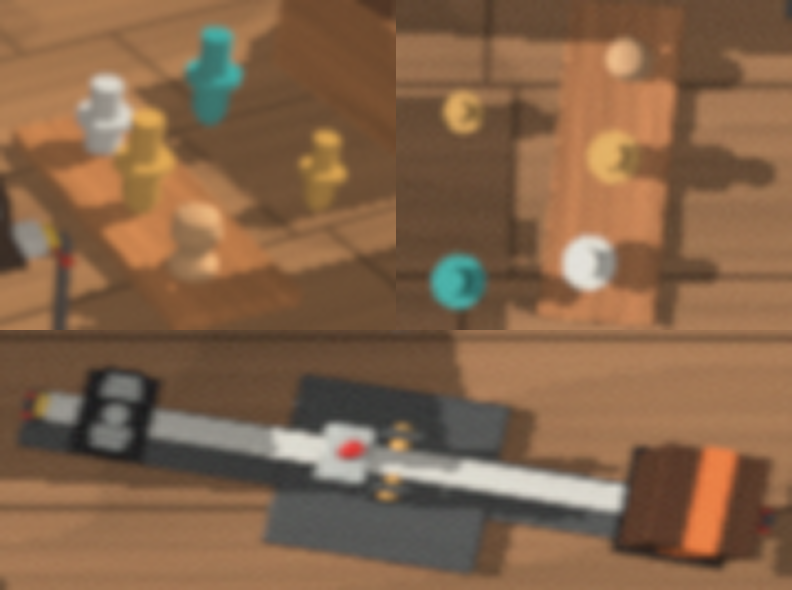

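The crop confirms it: the brass weight on the board is larger than the yellow one off it. The rider sits near its inner stop, and the holder is at the left with its end up. Next I'll work out positions.

```bash
cat >> h.py <<'E'
def totool(dp):   # world shift -> tool shift
    return R.from_rotvec(state()["eef_rot"]).inv().apply(dp)
def yaw_y():
    y=R.from_rotvec(state()["eef_rot"]).as_matrix()[:,1]; return np.degrees(np.arctan2(y[1],y[0]))
E
python3 - <<'E'
from h import *
T=np.load("top.npz");S=np.load("scene.npz"); D=T["D"]; C=cloud("top",D); H=np.where(D>0.3,C[...,2],0)
hsv=cv2.cvtColor(T["I"],cv2.COLOR_RGB2HSV); C[...,2]=H
for nm,c,z in(("brass flange",(243.7,230.5),.052),("grey",(238.3,254.5),.04),("knob",(246.9,208.2),.045),("post",(350.2,199.7),.156)):
    print(nm,onplane("top",*c,z).round(4))
# brass via scene
hs=cv2.cvtColor(S["I"],cv2.COLOR_RGB2HSV)
m=np.zeros((400,640),np.uint8); m[165:205,375:400]=((hs[165:205,375:400,0]>19)&(hs[165:205,375:400,0]<32)&(hs[165:205,375:400,1]>110))
n,l,s,c=cv2.connectedComponentsWithStats(m)
for i in range(1,n):
    if s[i,4]>20: print("scene brass",s[i],c[i],onplane("scene",*c[i],.045).round(4))
def rect(m,nm):
    p=np.argwhere(m)[:,::-1]; r=cv2.minAreaRect(p.astype(np.float32))
    z=np.median(H[m]); print(nm,r,m.sum(),z.round(4),onplane("top",*r[0],z).round(4)); return onplane("top",*r[0],z)
box=lambda a,b,c,d:(lambda m:(m.__setitem__((slice(a,b),slice(c,d)),True),m)[1])(np.zeros((400,640),bool))
h=rect(box(172,210,285,318)&(H>.138),"holder"); b=rect(box(195,235,400,440)&(H>.16),"block")
d=h-b; print("dir",np.degrees(np.arctan2(d[1],d[0])),np.linalg.norm(d[:2]),"mid",(h+b)/2)
f=rect(box(170,240,325,395)&(H>.01)&(H<.025),"foot")
s=box(170,240,315,400)&(H>.095)&(H<.125)&(hsv[...,1]<60)
q=C[s][:,:2]; vx=cv2.fitLine(q.astype(np.float32),cv2.DIST_HUBER,0,.01,.01).ravel(); print("beam line",vx,np.degrees(np.arctan2(vx[1],vx[0])))
print("yaw",yaw_y(), "blockz mean",H[box(195,235,400,440)&(H>.165)].mean())
print(totool(np.array([.501,.345,.2])-state()["ee_pos"]))
E
```

```text
brass flange [0.5028 0.3438 0.052 ]
grey [0.4228 0.3623 0.04  ]
knob [0.5786 0.3356 0.045 ]
post [ 0.5957 -0.0078  0.156 ]
holder ((302.6153869628906, 190.42308044433594), (14.31647777557373, 21.768890380859375), 11.309932708740234) 144 0.1506 [0.6257 0.143  0.1506]
block ((421.7359924316406, 212.45199584960938), (23.255109786987305, 26.02783203125), 10.304845809936523) 593 0.1745 [ 0.554  -0.2294  0.1745]
dir 79.09304716252484 0.3792938021856036 mid [ 0.58983493 -0.04318459  0.16252888]
foot ((359.5, 207.0), (62.0, 69.0), 90.0) 1489 0.0173 [ 0.5859 -0.048   0.0173]
beam line [ 0.19176547  0.9814408   0.5924607  -0.02803822] 78.94416
yaw -66.80839351297413 blockz mean 0.17444973962776436
[ 0.59630232 -0.74404405  0.03191754]
```

carry_out --pt "0.597 -0.7425 0 -56 0.5" --pt "0.597 -0.7425 0 -56 0.5" --pt "0.597 -0.7425 0 -56 0.5" --pt "0.597 -0.7425 0 -56 0.5" --pt "0.597 -0.7425 0 -56 0.5" --pt "0.597 -0.7425 0 -56 0.5" --pt "0.597 -0.7425 0 -56 0.5" --pt "0.597 -0.7425 0 -56 0.5" --pt "0.597 -0.7425 0 -56 0.5" --pt "0.597 -0.7425 0 -56 0.5" --pt "0.597 -0.7425 0.02 -56 0.5" --pt "0.597 -0.7425 0.04 -56 0.5" --squeeze 70

```text
time: 1.6
ee_pos: [0.4481, 0.1494, 0.2192]
eef_rot: [2.42, 2.002, 0.002]
contact_force: [0.5, -0.3, -0.2]
finger_gap: 0.502
finger_force: 0.0
```

```bash
python3 - <<'E'
from h import *
print(yaw_y(),totool(np.array([.5025,.344,.11])-state()["ee_pos"]))
E
```

```text
-10.781572802892232 [0.201299   0.01685615 0.10924546]
```

carry_out --pt "0.2 0.0165 0.02 0 0.5" --pt "0.2 0.0165 0.02 0 0.5" --pt "0.2 0.0165 0.03 0 0.5" --pt "0.2 0.0165 0.08 0 0.5" --pt "0.2 0.0165 0.1 0 0.5" --pt "0.2 0.0165 0.1 0 0.5"

```text
time: 2.35
ee_pos: [0.4991, 0.3397, 0.1161]
eef_rot: [-2.419, -2.002, 0.01]
contact_force: [0.9, 0.1, -0.0]
finger_gap: 0.502
finger_force: 0.0
```

```bash
python3 - <<'E'
from h import *
p=state()["ee_pos"]; print(p,totool(np.array([.5025,.344,.056])-p))
I,D=grab_frame("scene"); u,v=proj("scene",[.5025,.344,.08]).astype(int); print(u,v, proj("scene",p))
a=cv2.resize(I[v-40:v+35,u-50:u+50],None,fx=6,fy=6,interpolation=cv2.INTER_CUBIC)
cv2.imwrite("pics/grasp.png",a[...,::-1])
E
```

```text
[0.4991183  0.33969837 0.11612746] [0.00509661 0.00280951 0.06009478]
387 176 [386.41335057 164.84693919]
```

View pics/grasp.png

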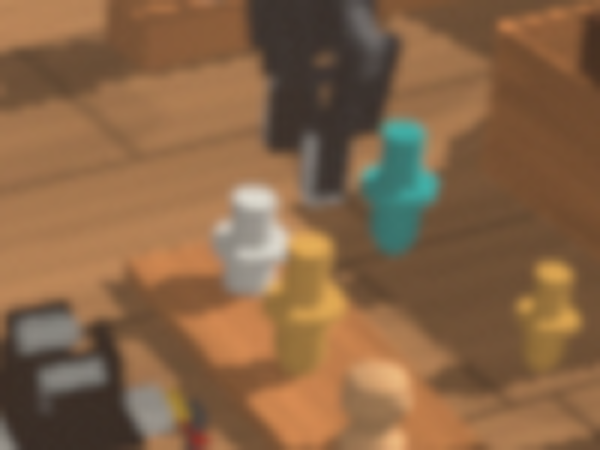

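The brass knob's top is at crop (310,248), about full-frame (388.7,177.3), just below and between the finger tips at (325,195). The y position needs about 2 mm more, so I'll correct that and grasp.

carry_out --pt "0.007 0.002 0.03 0 0.5" --pt "0.007 0.002 0.061 0 0.5" --pt "0.007 0.002 0.061 0 0.5" --pt "0.007 0.002 0.061 0 1.0" --pt "0.007 0.002 0.061 0 1.0" --pt "0.007 0.002 0.061 0 1.0" --pt "0.007 0.002 0.061 0 1.0" --squeeze 70

```text
time: 3.28
ee_pos: [0.5064, 0.3479, 0.0606]
eef_rot: [2.42, 2.002, 0.006]
contact_force: [-1.0, -0.1, 6.6]
finger_gap: 0.232
finger_force: 68.8
```

carry_out --pt "0 0 -0.03 0 1" --pt "0 0 -0.08 0 1" --pt "0 0 -0.14 0 1" --pt "0 0 -0.18 0 1" --pt "0 0 -0.18 0 1" --pt "0 0 -0.18 0 1"

```text
time: 4.03
ee_pos: [0.5038, 0.3465, 0.2365]
eef_rot: [-2.42, -2.002, 0.004]
contact_force: [-0.5, -0.7, -3.4]
finger_gap: 0.227
finger_force: 69.1
```

```bash
python3 - <<'E'
from h import *
s=state();p=s["ee_pos"]; print(p,s["contact_force"],yaw_y(),totool(np.array([.6262,.1455,p[2]])-p),R.from_rotvec(s["eef_rot"]).as_matrix()[:,2])
E
```

```text
[0.50375986 0.34651093 0.2365047 ] [-0.48974408 -0.72376105 -3.37288125] -10.806843424065427 [-1.74488868e-01  1.57957638e-01 -2.42608908e-05] [-0.00214849 -0.001188   -0.99999699]
```

carry_out --pt "-0.175 0.158 0 0 1" --pt "-0.175 0.158 0 0 1" --pt "-0.175 0.158 0 0 1" --pt "-0.175 0.158 0 0 1" --pt "-0.175 0.158 0 0 1" --pt "-0.175 0.158 0 0 1"

```text
time: 4.78
ee_pos: [0.6255, 0.1453, 0.2353]
eef_rot: [-2.419, -2.0, 0.006]
contact_force: [-0.6, 0.5, -3.6]
finger_gap: 0.23
finger_force: 69.2
```

```bash
python3 - <<'E'
from h import *
s=state();p=s["ee_pos"]; print(p,s["contact_force"])
I,D=grab_frame("scene"); np.savez("scene1",I=I,D=D); u,v=proj("scene",[.626,.146,.17]).astype(int); print(u,v,proj("scene",p),proj("scene",[.626,.146,.152]))
a=cv2.resize(I[v-35:v+35,u-45:u+45],None,fx=8,fy=8,interpolation=cv2.INTER_CUBIC)
cv2.imwrite("pics/over.png",a[...,::-1])
E
```

```text
[0.62545159 0.14529794 0.2352535 ] [-0.60543808  0.49955234 -3.55599095]
347 185 [347.70067523 161.96939786] [347.21592587 191.84037095]
```

View pics/over.png

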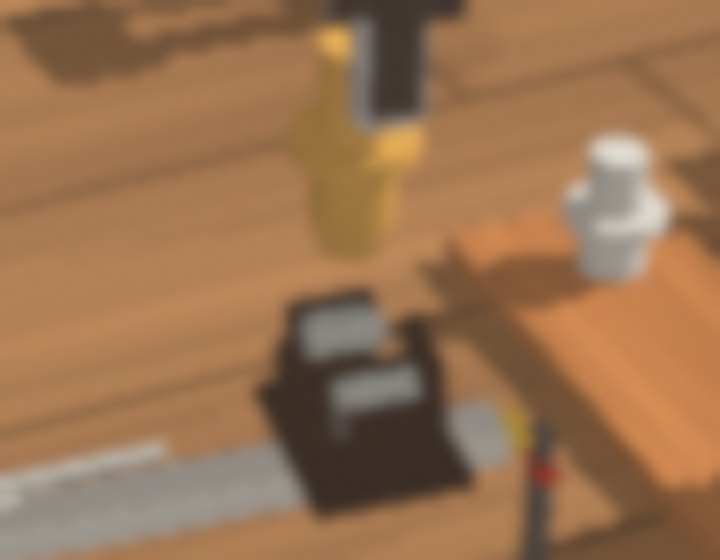

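The weight hangs over the holder: foot bottom at crop (348,258), rollers at (342,330) and (377,388), and the pointer up at the stop. I'll triangulate the clip and check the weight's offset.

```bash
python3 - <<'E'
from h import *
S=np.load("scene1.npz")["I"];T=np.load("top.npz")["I"]
def blobs(I,b,thr,amin=6):
    y0,y1,x0,x1=b; s=4; k=cv2.resize(cv2.cvtColor(I,cv2.COLOR_RGB2HSV)[y0:y1,x0:x1],None,fx=s,fy=s,interpolation=cv2.INTER_LINEAR)
    m=((k[...,2]>thr)&(k[...,1]<70)).astype(np.uint8); n,l,st,c=cv2.connectedComponentsWithStats(m); o=[]
    for i in range(1,n):
        if st[i,4]>amin*16: o.append((c[i]+.5)/s-.5+[x0,y0]); print(st[i]/[s,s,s,s,16],o[-1].round(2))
    return o
print("scene");bs=blobs(S,(183,207,334,358),100)
print("top");bt=blobs(T,(178,204,293,312),90,3)
def tri(a,b):
    e1,d1=ray("scene",*a);e2,d2=ray("top",*b); M=np.c_[d1,-d2]; t=np.linalg.lstsq(M,e2-e1,rcond=None)[0]
    q1,q2=e1+d1*t[0],e2+d2*t[1]; return (q1+q2)/2,np.linalg.norm(q1-q2)
if len(bs)>=2 and len(bt)>=2:
    for a in bs:
        for b in bt: print(a.round(1),b.round(1),*tri(a,b))
# brass extents
h=cv2.cvtColor(S,cv2.COLOR_RGB2HSV); h=cv2.resize(h[150:190,330:365],None,fx=4,fy=4); m=(h[...,0]>17)&(h[...,0]<32)&(h[...,1]>140)
for r in range(60,132,6):
    c=np.where(m[r])[0]
    if len(c): print("row",(r+.5)/4-.5+150,(c.min()+.5)/4-.5+330,(c.max()+.5)/4-.5+330)
p=state()["ee_pos"]
for z in(0,.007,.03,.047): print(z,proj("scene",p-[0,0,z]))
E
```

```text
scene
[ 5.75  4.75 10.75  7.   54.25] [344.52 190.87]
[ 9.75   13.     10.5     5.25   40.1875] [348.54 198.09]
top
[ 8.      3.5     7.      5.75   33.3125] [304.22 183.9 ]
[ 0.      7.75    3.5     8.     22.3125] [293.99 188.89]
[ 5.75 10.75  7.25 11.   56.5 ] [302.16 194.15]
[17.    12.     2.     7.25  10.375] [310.72 193.6 ]
[344.5 190.9] [304.2 183.9] [0.64247572 0.13391175 0.16800942] 0.007677441589654411
[344.5 190.9] [294.  188.9] [0.62392011 0.15658523 0.1525785 ] 0.030194791030147328
[344.5 190.9] [302.2 194.2] [0.61411543 0.14466168 0.14836006] 0.00035426779352415845
[344.5 190.9] [310.7 193.6] [0.62023914 0.12795022 0.15558377] 0.024060011570236975
[348.5 198.1] [304.2 183.9] [0.64708654 0.13832937 0.1483497 ] 0.0004369011913523557
[348.5 198.1] [294.  188.9] [0.6283205  0.1615051  0.13194817] 0.022163598978321642
[348.5 198.1] [302.2 194.2] [0.61851403 0.14934983 0.12786165] 0.008844339601504022
[348.5 198.1] [310.7 193.6] [0.62475939 0.13228154 0.13567773] 0.03275958972277813
row 164.625 340.125 343.875
row 166.125 338.875 344.375
row 167.625 339.375 353.375
row 169.125 339.875 352.125
row 170.625 343.375 350.625
row 172.125 341.875 350.125
row 173.625 342.375 349.625
row 175.125 341.875 349.125
row 176.625 342.125 349.375
row 178.125 341.875 348.125
row 179.625 344.625 345.625
0 [347.95015417 161.70537003]
0.007 [347.87564617 164.31096731]
0.03 [347.63449379 172.74423693]
0.047 [347.45977352 178.85432827]
```

```bash
python3 - <<'E'
from h import *
t=np.load("top.npz");T=t["I"];V=cv2.cvtColor(T,cv2.COLOR_RGB2GRAY)
print(V[178:204,296:312]); C=cloud("top",t["D"])
print((C[178:204,296:312,2]*1000).round().astype(int))
for r in(189.2,190,190.8): print(r,onplane("top",302.8,r,.149))
print(onplane("scene",346.53,194.48,.149),onplane("scene",346.53,194.48,.1505))
s=np.load("scene1.npz");Cs=cloud("scene",s["D"]); print((Cs[186:204,336:356,2]*1000).round().astype(int)); print((Cs[186:204,336:356,0]*1000).round().astype(int))
E
```

```text
[[ 87  84  82  80  79  77  75  79  84  84  85  84  83  86  86  86]
 [ 86  80  69  68  66  58  59  65  71  74  73  76  80  85  85  88]
 [ 83  68  52  44  41  50  60  65  62  59  59  61  64  77  81  85]
 [ 80  63  42  34  35  61  86  92  88  85  78  71  60  58  68  75]
 [ 78  59  39  32  48  76 103 115 117 117 109  97  70  45  45  53]
 [ 73  54  36  39  61  93 111 118 120 122 119 107  75  44  35  40]
 [ 67  45  36  39  72 102 117 122 119 118 119 108  78  44  31  41]
 [ 68  44  31  44  76 103 116 119 120 120 118 106  78  44  30  43]
 [ 80  46  30  39  64  84  95 100 102 107 109 101  72  40  31  47]
 [ 91  50  32  30  41  53  61  69  75  81  87  79  59  39  32  49]
 [ 84  43  31  31  37  56  77  85  79  64  53  47  39  35  38  56]
 [ 73  37  32  33  53  85 110 116 108  83  51  37  30  29  47  73]
 [ 61  34  30  39  67 105 125 130 121  97  60  37  30  33  61  99]
 [ 52  32  32  44  73 111 129 133 125  98  59  35  32  37  71 113]
 [ 46  34  39  52  71 103 126 129 117  85  52  34  33  42  80 120]
 [ 37  35  56  75  89 102 117 116 101  69  45  31  31  47  90 128]
 [ 29  42  74 102 112 114 11
[... 5766 characters left out ...]
4  603  603  605  645  644  647  651
   650  649  654  654  655  642]
 [ 596  620  627  637  637  642  608  609  645  646  648  648  653  652
   653  653  655  652  655  643]
 [ 600  618  626  638  642  641  611  614  645  647  651  653  652  652
   652  653  655  658  656  641]
 [ 606  616  628  636  642  641  611  614  644  650  649  652  655  655
   656  660  663  661  666  667]
 [ 610  616  628  636  640  642  618  619  644  652  655  660  659  659
   662  666  664  665  665  669]
 [ 609  615  626  635  643 1471  620  622  629  659  659  664  666  664
   664  666  666  669  667  666]
 [ 611  620  624  637  643  640  623  625  632  661  665  664  665  665
   665  664  663  663  668  667]]
```

Clip estimate is about (0.627, 0.143) with the beam up, and the weight hangs about 3.5 mm inward of the TCP. The foot rest looks about 8 mm above the floor. I'll shift and start going down.

carry_out --pt "0.005 0.002 0.01 0 1" --pt "0.005 0.002 0.02 0 1" --pt "0.005 0.002 0.028 0 1" --pt "0.005 0.002 0.032 0 1" --pt "0.005 0.002 0.036 0 1" --pt "0.005 0.002 0.04 0 1" --pt "0.005 0.002 0.04 0 1" --squeeze 90

```text
time: 5.7
ee_pos: [0.6298, 0.15, 0.1978]
eef_rot: [-2.421, -2.002, 0.001]
contact_force: [-0.5, -0.7, -3.3]
finger_gap: 0.222
finger_force: 88.3
```

carry_out --pt "0 0 0.004 0 1" --pt "0 0 0.008 0 1" --pt "0 0 0.012 0 1" --pt "0 0 0.012 0 1"

```text
time: 6.2
ee_pos: [0.6304, 0.1504, 0.1863]
eef_rot: [2.421, 2.002, 0.002]
contact_force: [0.3, 1.2, -0.2]
finger_gap: 0.226
finger_force: 88.8
```

carry_out --pt "0 0 0.004 0 1" --pt "0 0 0.008 0 1" --pt "0 0 0.012 0 1" --pt "0 0 0.012 0 1"

```text
time: 6.7
ee_pos: [0.6301, 0.1499, 0.1736]
eef_rot: [2.421, 2.002, -0.0]
contact_force: [-0.1, 0.1, -0.2]
finger_gap: 0.221
finger_force: 89.3
```

carry_out --pt "0 0 0.002 0 1" --pt "0 0 0.004 0 1" --pt "0 0 0.004 0 1"

```text
time: 7.08
ee_pos: [0.6302, 0.1503, 0.1701]
eef_rot: [-2.42, -2.002, -0.001]
contact_force: [0.7, 1.2, 1.4]
finger_gap: 0.224
finger_force: 89.3
```

carry_out --pt "0 0 0.002 0 1" --pt "0 0 0.004 0 1" --pt "0 0 0.004 0 1"

```text
time: 7.45
ee_pos: [0.6303, 0.1505, 0.1661]
eef_rot: [-2.42, -2.002, -0.002]
contact_force: [1.0, 2.8, 2.3]
finger_gap: 0.22
finger_force: 89.3
```

carry_out --pt "0.001 0 0.001 0 1" --pt "0.001 0 0.002 0 1" --pt "0.001 0 0.003 0 1" --pt "0.001 0 0.003 0 1"

```text
time: 7.95
ee_pos: [0.6303, 0.151, 0.163]
eef_rot: [2.421, 2.002, 0.0]
contact_force: [1.4, 2.8, 0.7]
finger_gap: 0.221
finger_force: 89.3
```

carry_out --pt "0 0 0.001 0 1" --pt "0 0 0.002 0 1" --pt "0 0 0.002 0 1"

```text
time: 8.32
ee_pos: [0.6303, 0.1511, 0.161]
eef_rot: [2.421, 2.002, 0.001]
contact_force: [1.6, 3.1, 1.1]
finger_gap: 0.221
finger_force: 89.3
```

carry_out --pt "0.001 0.0005 0.001 0 1" --pt "0.001 0.0005 0.002 0 1" --pt "0.001 0.0005 0.002 0 1"

```text
time: 8.7
ee_pos: [0.6306, 0.1517, 0.1588]
eef_rot: [-2.421, -2.002, 0.001]
contact_force: [0.7, 1.0, 0.5]
finger_gap: 0.224
finger_force: 89.3
```

carry_out --pt "0 0 0.001 0 1" --pt "0 0 0.0015 0 1" --pt "0 0 0.0015 0 1"

```text
time: 9.07
ee_pos: [0.6307, 0.1519, 0.158]
eef_rot: [-2.421, -2.002, 0.0]
contact_force: [-1.9, 1.8, 5.2]
finger_gap: 0.221
finger_force: 89.6
```

carry_out --pt "0 0 0.0005 0 1" --pt "0 0 0.0005 0 1"

```text
time: 9.32
ee_pos: [0.6307, 0.1519, 0.158]
eef_rot: [2.421, 2.002, 0.0]
contact_force: [-1.0, 1.6, 7.2]
finger_gap: 0.224
finger_force: 90.0
```

carry_out --pt "0 0 0.0004 0 1" --pt "0 0 0.0004 0 1"

```text
time: 9.57
ee_pos: [0.6307, 0.152, 0.158]
eef_rot: [2.421, 2.002, 0.0]
contact_force: [-1.1, 0.9, 8.1]
finger_gap: 0.225
finger_force: 90.1
```

carry_out --pt "0 0 0.0008 0 1" --pt "0 0 0.0008 0 1" --pt "0 0 0.0008 0 1"

```text
time: 9.95
ee_pos: [0.6309, 0.152, 0.1579]
eef_rot: [2.42, 2.002, 0.001]
contact_force: [-3.4, 1.4, 10.0]
finger_gap: 0.226
finger_force: 90.5
```

carry_out --pt "0 0 0.0008 0 1" --pt "0 0 0.0008 0 1" --pt "0 0 0.0008 0 1"

```text
time: 10.32
ee_pos: [0.6309, 0.1521, 0.1579]
eef_rot: [2.42, 2.002, 0.002]
contact_force: [-4.0, 1.9, 13.6]
finger_gap: 0.224
finger_force: 90.8
```

carry_out --pt "0 0 0.0002 0 1" --pt "0 0 0.0002 0 1"

```text
time: 10.58
ee_pos: [0.6309, 0.1521, 0.1579]
eef_rot: [2.42, 2.002, 0.002]
contact_force: [-5.1, 1.1, 15.4]
finger_gap: 0.225
finger_force: 90.8
```

carry_out --pt "0 0 -0.001 0 1" --pt "0 0 -0.002 0 1" --pt "0 0 -0.003 0 1" --pt "0 0 -0.003 0 1"

```text
time: 11.08
ee_pos: [0.6308, 0.1519, 0.1581]
eef_rot: [2.421, 2.002, -0.0]
contact_force: [-0.9, 1.5, 5.5]
finger_gap: 0.225
finger_force: 89.6
```

carry_out --pt "0 0 -0.0012 0 1" --pt "0 0 -0.0012 0 1" --pt "0 0 -0.0012 0 0.5" --pt "0 0 -0.0012 0 0.5" --pt "0 0 -0.0012 0 0.5" --pt "0 0 -0.02 0 0.5" --pt "0 0 -0.06 0 0.5" --pt "0 0 -0.1 0 0.5" --pt "0 0 -0.1 0 0.5"

```text
time: 12.2
ee_pos: [0.634, 0.1524, 0.2644]
eef_rot: [2.416, 1.999, 0.014]
contact_force: [-0.4, 0.8, 0.2]
finger_gap: 0.502
finger_force: 0.0
```

```bash
python3 - <<'E'
from h import *
s=state();p=s["ee_pos"];print(p,s["contact_force"])
I,D=grab_frame("scene"); np.savez("scene2",I=I,D=D)
cv2.imwrite("pics/seated.png",cv2.resize(I[150:270,160:380],None,fx=3.6,fy=3.6,interpolation=cv2.INTER_CUBIC)[...,::-1])
I,D=grab_frame("top"); np.savez("top2",I=I,D=D)
for f in("top","top2"):
    Z=cloud("top",np.load(f+".npz")["D"])[...,2]; b=Z[200:226,410:432]; print(f,"block z",b[(b>.14)&(b<.2)].mean(),((b>.14)&(b<.2)).sum())
E
```

```text
[0.63396245 0.15237759 0.26439029] [-0.35970063  0.75328735  0.20125143]
top block z 0.17350500142657185 552
top2 block z 0.17351478021118838 548
```

View pics/seated.png

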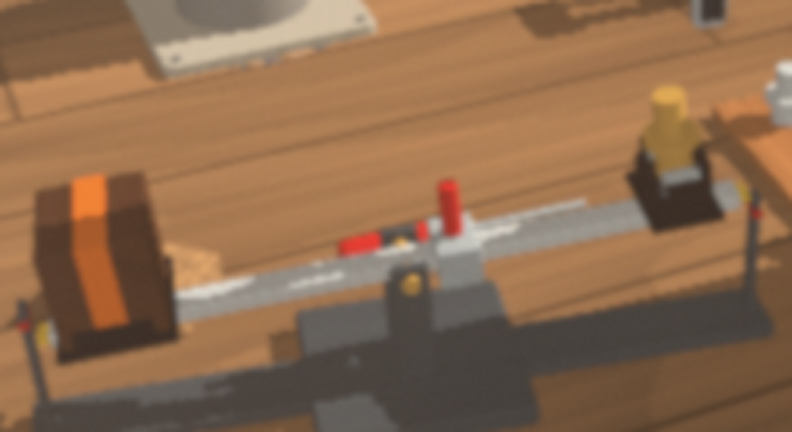

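The weight is seated and upright in the clip: knob top at crop (668,95), flange just above the rollers. The beam is still up at its stop, with the right pointer above its red mark, so the rider (post at crop (449,190)) has to go out. I'll turn the gripper to straddle the post.

carry_out --pt "-0.05 -0.003 0 -10 0.5" --pt "-0.11 -0.007 0 -20 0.5" --pt "-0.164 -0.007 0 -30 0.5" --pt "-0.164 -0.007 0 -40 0.5" --pt "-0.164 -0.007 0.02 -50 0.5" --pt "-0.164 -0.007 0.04 -60 0.5" --pt "-0.164 -0.007 0.05 -70 0.5" --pt "-0.164 -0.007 0.06 -80 0.5" --pt "-0.164 -0.007 0.06 -90 0.5" --pt "-0.164 -0.007 0.06 -90 0.5"

```text
time: 13.55
ee_pos: [0.5921, -0.0077, 0.1964]
eef_rot: [-0.299, -3.124, -0.0]
contact_force: [-0.7, -0.3, 0.5]
finger_gap: 0.503
finger_force: 0.0
```

```bash
python3 - <<'E'
from h import *
p=state()["ee_pos"];print(p,yaw_y(),totool(np.array([.5957,-.0078,.130])-p))
I=np.load("scene2.npz")["I"];h=cv2.cvtColor(I,cv2.COLOR_RGB2HSV); m=(((h[...,0]<6)|(h[...,0]>174))&(h[...,1]>150)&(h[...,2]>100)).astype(np.uint8)
m[:,:278]=0;m[:,292:]=0;m[:195]=0;m[220:]=0
n,l,s,c=cv2.connectedComponentsWithStats(m); print(s,c)
print(proj("scene",[.5957,-.0078,.156]),proj("scene",[.5957,-.0078,.118]))
E
```

```text
[ 0.59206454 -0.00770147  0.19640808] 79.0762250954157 [-0.00378869  0.00060583  0.06639683]
[[     0      0    640    400 255932]
 [   282    200      6     15     67]
 [   278    215      1      1      1]] [[319.50928762 199.49803073]
 [284.64179104 206.79104478]
 [278.         215.        ]]
[284.11472182 199.38594753] [284.91012123 212.43389724]
```

carry_out --pt "-0.004 0 0.03 0 0.5" --pt "-0.004 0 0.05 0 0.5" --pt "-0.004 0 0.066 0 0.5" --pt "-0.004 0 0.066 0 0.5" --pt "-0.004 0.005 0.066 0 0.5" --pt "-0.004 0.009 0.066 0 0.5" --pt "-0.004 0.011 0.066 0 0.5" --pt "-0.004 0.013 0.066 0 0.5" --pt "-0.004 0.015 0.066 0 0.5" --pt "-0.004 0.017 0.066 0 0.5" --pt "-0.004 0.019 0.066 0 0.5" --pt "-0.004 0.021 0.066 0 0.5"

```text
time: 15.05
ee_pos: [0.6009, 0.0121, 0.1316]
eef_rot: [-0.296, -3.127, 0.0]
contact_force: [0.4, -1.6, -1.2]
finger_gap: 0.503
finger_force: 0.9
```

carry_out --pt "0 0.0025 0 0 0.5" --pt "0 0.005 0 0 0.5" --pt "0 0.0075 0 0 0.5" --pt "0 0.01 0 0 0.5" --pt "0 0.0125 0 0 0.5" --pt "0 0.015 0 0 0.5" --pt "0 0.0175 0 0 0.5" --pt "0 0.02 0 0 0.5" --pt "0 0.02 0 0 0.5"

```text
time: 16.18
ee_pos: [0.6049, 0.0322, 0.1319]
eef_rot: [-0.295, -3.128, -0.001]
contact_force: [-0.3, -0.7, -0.4]
finger_gap: 0.5
finger_force: 0.3
```

```bash
cat >> h.py <<'E'
def zblock():
    I,D=grab_frame("top"); Z=cloud("top",D)[...,2]; b=Z[200:226,410:432]; b=b[(b>.14)&(b<.22)]; return b.mean(),np.median(b),b.size
E
python3 - <<'E'
from h import *
print(state()["finger_force"],zblock())
E
```

```text
0.26707607321441174 (np.float64(0.1855611426472792), np.float64(0.18655416280299952), 560)
```

carry_out --pt "0 -0.003 0 0 0.5" --pt "0 -0.008 0 0 0.5" --pt "0 -0.008 0 0 0.5" --pt "0 -0.008 0 0 0.5" --pt "0 -0.008 0 0 0.5" --pt "0 -0.008 0 0 0.5" --pt "0 -0.008 0 0 0.5" --pt "0 -0.008 0 0 0.5" --pt "0 -0.008 0 0 0.5"

```text
time: 17.35
ee_pos: [0.6034, 0.0239, 0.1318]
eef_rot: [-0.296, -3.128, -0.0]
contact_force: [0.4, 1.0, 0.5]
finger_gap: 0.499
finger_force: 0.0
```

```bash
python3 - <<'E'
from h import *
print(state()["finger_force"],state()["ee_pos"],zblock(),zblock())
E
```

```text
0.0 [0.60335734 0.02385432 0.13183241] (np.float64(0.1888372170737081), np.float64(0.1897565165176046), 556) (np.float64(0.1886591505992965), np.float64(0.18998234016454896), 560)
```

carry_out --pt "0 -0.005 0 0 0.5" --pt "0 -0.01 0 0 0.5" --pt "0 -0.014 0 0 0.5" --pt "0 -0.016 0 0 0.5" --pt "0 -0.018 0 0 0.5" --pt "0 -0.019 0 0 0.5" --pt "0 -0.02 0 0 0.5" --pt "0 -0.021 0 0 0.5"

```text
time: 18.45
ee_pos: [0.5996, 0.0037, 0.1321]
eef_rot: [0.295, 3.127, 0.002]
contact_force: [0.1, 1.8, 2.5]
finger_gap: 0.5
finger_force: 1.0
```

```bash
cat >> h.py <<'E'
def ztop(D):
    Z=cloud("top",D)[...,2]; b=Z[203:223,411:431]; b=b[(b>.15)&(b<.21)]; m=np.median(b); return b[abs(b-m)<.008].mean()
def red(I): # post and end marks in scene
    h=cv2.cvtColor(I,cv2.COLOR_RGB2HSV)
E
python3 - <<'E'
from h import *
for f in("top","top2"): print(f,ztop(np.load(f+".npz")["D"]))
s=state();print(s["finger_force"],s["contact_force"],s["ee_pos"],ztop(grab_frame("top")[1]))
E
```

```text
top 0.17505291199989698
top2 0.17471133653540707
0.9604102000594139 [0.12103044 1.81871272 2.54105119] [0.59958951 0.00374495 0.13214087] 0.18882138812994798
```

carry_out --pt "0 -0.001 0 0 0.5" --pt "0 -0.002 0 0 0.5" --pt "0 -0.003 0 0 0.5" --pt "0 -0.003 0 0 0.5" --pt "0 0.003 0 0 0.5" --pt "0 0.007 0 0 0.5" --pt "0 0.007 0 0 0.5" --pt "0 0.007 0 0 0.5" --pt "0 0.007 0 0 0.5" --pt "0 0.007 0 0 0.5" --pt "0 0.007 0 0 0.5" --pt "0 0.007 0 0 0.5"

```text
time: 20.0
ee_pos: [0.6008, 0.01, 0.1319]
eef_rot: [0.296, 3.128, 0.0]
contact_force: [-0.3, -0.9, -0.3]
finger_gap: 0.501
finger_force: 0.0
```

```bash
python3 - <<'E'
from h import *
s=state();print(s["finger_force"],s["ee_pos"],[ztop(grab_frame("top")[1]).round(5) for _ in range(3)])
E
```

```text
0.0 [0.60075794 0.01001937 0.13189859] [np.float64(0.18576), np.float64(0.18583), np.float64(0.18572)]
```

```bash
python3 - <<'E'
from h import *
I,D=grab_frame("scene"); np.savez("scene3",I=I,D=D)
I0=np.load("scene2.npz")["I"]
f=lambda J,a,b,c,d: cv2.resize(J[a:b,c:d],(390,290),interpolation=cv2.INTER_CUBIC)
g=lambda J:np.hstack([f(J,222,258,155,203),f(J,188,224,345,393)])
cv2.imwrite("pics/ptr.png",np.vstack([g(I0),g(I)])[...,::-1])
P=[np.load("top2.npz")["D"]]; N=[grab_frame("top")[1] for _ in range(3)]
u=np.array([.19,.982]);u/=np.linalg.norm(u);ax=np.array([.590,-.041])
def slope(Ds):
    s=[];z=[]
    for D in Ds:
        C=cloud("top",D); d=C[...,:2]-ax; a=d@u; c=d@[u[1],-u[0]]
        m=(abs(c)<.009)&(C[...,2]>.085)&(C[...,2]<.125)&(((a>-.135)&(a<-.03))|((a>.09)&(a<.16)))
        s.append(a[m]);z.append(C[...,2][m])
    s=np.concatenate(s);z=np.concatenate(z); k=np.polyfit(s,z,1)
    r=abs(z-np.polyval(k,s))<.008; k=np.polyfit(s[r],z[r],1); return k,r.sum()
print(slope(P),slope([np.load("top.npz")["D"]]),slope(N)); print(ztop(N[0]),ztop(N[1]),ztop(N[2]))
E
```

```text
(array([0.05532229, 0.10583403]), np.int64(271)) (array([0.0603112 , 0.10644913]), np.int64(283)) (array([-0.00128318,  0.10576356]), np.int64(739))
0.1854565425767329 0.18555683168986825 0.18586556995339207
```

View pics/ptr.png

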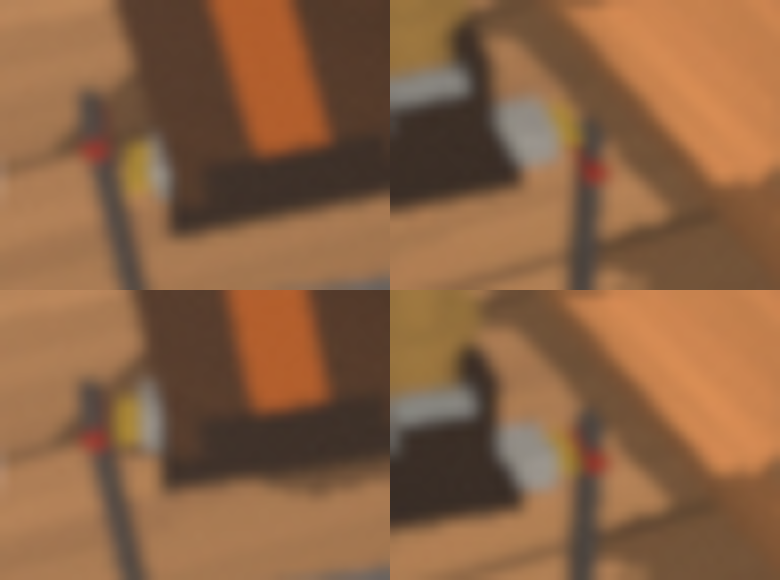

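The pointers read almost level: right pointer at crop (562,455) beside its mark, left at (127,418). A sub-pixel check against the +0.06 stop will sharpen this.

```bash
cat >> h.py <<'E'
u=np.array([.19,.982,0]);u/=np.linalg.norm(u);AX=np.array([.590,-.041,.100])
def pt(a,h,t): return AX+u*(a*np.cos(t)-h*np.sin(t))+np.array([0,0,1])*(a*np.sin(t)+h*np.cos(t))
def tilt_ecc(I,I0):
    o=[]
    for (a,h,dx,dy) in((-.19,.05,20,22),(.19,.035,14,16)):
        c=proj("scene",pt(a,h,.03)); x,y=c.round().astype(int)
        g0=cv2.cvtColor(I0,cv2.COLOR_RGB2GRAY).astype(np.float32); g=cv2.cvtColor(I,cv2.COLOR_RGB2GRAY).astype(np.float32)
        p0=proj("scene",pt(a,h,.06)); T=g0[y-dy:y+dy,x-dx:x+dx]
        W=np.float32([[1,0,0],[0,1,(proj("scene",pt(a,h,0))-p0)[1]]])
        W[0,2]=x-dx; W[1,2]+=y-dy
        r,W=cv2.findTransformECC(T,g,W,cv2.MOTION_TRANSLATION,(3,200,1e-6),None,3)
        d=W[1,2]-(y-dy); e=(proj("scene",pt(a,h,0))-p0)[1]; o.append((round(float(r),3),round(float(d),2),round(float(e),2),round(.06*(1-d/e),4)))
    return o
E
python3 - <<'E'
from h import *
I0=np.load("scene2.npz")["I"]
for I in(np.load("scene3.npz")["I"],grab_frame("scene")[0]): print(tilt_ecc(I,I0))
E
```

```text
[(0.926, -4.92, -4.22, np.float64(-0.01)), (0.966, 3.52, 3.72, np.float64(0.0032))]
[(0.927, -4.95, -4.22, np.float64(-0.0103)), (0.965, 3.54, 3.72, np.float64(0.0029))]
```

```bash
python3 - <<'E'
from h import *
def yel(I,b):
    y0,y1,x0,x1=b; k=cv2.cvtColor(I,cv2.COLOR_RGB2LAB).astype(float)[y0:y1,x0:x1]; w=np.clip(k[...,2]-165,0,None)*(k[...,1]<150)
    Y,X=np.mgrid[y0:y1,x0:x1]; return np.array([(w*X).sum(),(w*Y).sum()])/w.sum(),w.sum().round()
def org(I): # strap top edge region centroid
    k=cv2.cvtColor(I,cv2.COLOR_RGB2LAB).astype(float)[190:250,170:210]; w=np.clip(k[...,1]-150,0,None); Y,X=np.mgrid[190:250,170:210]; return np.array([(w*X).sum(),(w*Y).sum()])/w.sum()
Is=[np.load("scene.npz")["I"],np.load("scene2.npz")["I"],np.load("scene3.npz")["I"],grab_frame("scene")[0]]
for I in Is: print("L",*yel(I,(234,252,166,176)),"R",*yel(I,(198,214,410-0,411) if 0 else (198,213,363,369)),"strap",org(I))
for a in(-.238,.238): print(a,proj("scene",pt(a,0,.06)),proj("scene",pt(a,0,0)))
print("strap",proj("scene",pt(-.19,.045,.06)),proj("scene",pt(-.19,.045,0)))
E
```

```text
L [171.3   243.075] 40.0 R [366.4        203.33333333] 15.0 strap [185.38175593 215.46294938]
L [171.32653061 242.93877551] 49.0 R [366.35 203.25] 20.0 strap [185.66012461 216.09065421]
L [170.05 237.95] 40.0 R [366.4 207.5] 10.0 strap [186.69705094 212.6022118 ]
L [170.09090909 237.90909091] 44.0 R [366.4 207.5] 10.0 strap [186.70525259 212.67882235]
-0.238 [172.24705213 240.68241559] [170.93525563 235.92055939]
0.238 [364.84700975 201.93451816] [364.75305702 206.59307407]
strap [188.56675901 221.40685416] [188.79460012 217.23059877]
```

Three independent readings put the tilt at about +0.002, so the rider is roughly 0.4 mm too far in. I'll give it one fine nudge outward.

carry_out --pt "0 0.006 0 0 0.5" --pt "0 0.011 0 0 0.5" --pt "0 0.014 0 0 0.5" --pt "0 0.016 0 0 0.5" --pt "0 0.017 0 0 0.5" --pt "0 0.0175 0 0 0.5" --pt "0 0.018 0 0 0.5" --pt "0 0.0184 0 0 0.5" --pt "0 0.0184 0 0 0.5"

```text
time: 21.58
ee_pos: [0.6041, 0.0278, 0.1317]
eef_rot: [-0.296, -3.127, 0.001]
contact_force: [-0.0, -1.3, -1.5]
finger_gap: 0.5
finger_force: 0.6
```

carry_out --pt "0 -0.004 0 0 0.5" --pt "0 -0.012 0 0 0.5" --pt "0 -0.014 0 0 0.5" --pt "0 -0.014 0 0 0.5" --pt "0 -0.014 0 0 0.5" --pt "0 -0.014 0 0 0.5" --pt "0 -0.014 0 0 0.5" --pt "0 -0.014 0 0 0.5" --pt "0 -0.014 0 0 0.5" --pt "0 -0.014 0 0 0.5"

```text
time: 22.82
ee_pos: [0.6016, 0.0144, 0.1319]
eef_rot: [0.296, 3.128, 0.0]
contact_force: [0.2, 0.4, 0.0]
finger_gap: 0.499
finger_force: 0.0
```

```bash
python3 - <<'E'
from h import *
s=state();print(s["finger_force"],s["ee_pos"]);z=[ztop(grab_frame("top")[1]) for _ in range(6)];print(np.mean(z),np.std(z))
E
```

```text
0.0 [0.6015574  0.01443337 0.13186151]
0.185777168160861 0.000185067623429367
```

carry_out --pt "0 0.006 0 0 0.5" --pt "0 0.01 0 0 0.5" --pt "0 0.012 0 0 0.5" --pt "0 0.013 0 0 0.5" --pt "0 0.0137 0 0 0.5" --pt "0 0.0142 0 0 0.5" --pt "0 0.0146 0 0 0.5" --pt "0 0.0146 0 0 0.5"

```text
time: 24.12
ee_pos: [0.6041, 0.0285, 0.1317]
eef_rot: [-0.296, -3.127, 0.001]
contact_force: [0.3, -1.8, -1.1]
finger_gap: 0.499
finger_force: 0.9
```

carry_out --pt "0 -0.004 0 0 0.5" --pt "0 -0.012 0 0 0.5" --pt "0 -0.014 0 0 0.5" --pt "0 -0.014 0 0 0.5" --pt "0 -0.014 0 0 0.5" --pt "0 -0.014 0 0 0.5" --pt "0 -0.014 0 0 0.5" --pt "0 -0.014 0 0 0.5" --pt "0 -0.014 0 0 0.5" --pt "0 -0.014 0 0 0.5"

```text
time: 25.38
ee_pos: [0.6017, 0.015, 0.1319]
eef_rot: [0.296, 3.128, 0.0]
contact_force: [1.0, 0.0, -0.7]
finger_gap: 0.502
finger_force: 0.0
```

```bash
python3 - <<'E'
from h import *
s=state();print(s["finger_force"],s["ee_pos"]);z=[ztop(grab_frame("top")[1]) for _ in range(6)];print(np.mean(z),np.std(z))
E
```

```text
0.0 [0.60168191 0.0150103  0.13187375]
0.18640254860061867 0.00015349714587572748
```

carry_out --pt "0 0 -0.02 0 0.5" --pt "0 0 -0.06 0 0.5" --pt "0 0 -0.11 0 0.5" --pt "0 0 -0.15 0 0.5" --pt "0.06 0 -0.15 0 0.5" --pt "0.1 0 -0.15 0 0.5" --pt "0.1 0 -0.15 0 0.5" --pt "0.1 0 -0.15 0 0.5" --pt "0.1 0 -0.15 0 0.5"

```text
time: 26.8
ee_pos: [0.5046, 0.0335, 0.2819]
eef_rot: [0.296, 3.127, -0.0]
contact_force: [0.7, 0.0, 0.1]
finger_gap: 0.503
finger_force: 0.0
```

```bash
python3 - <<'E'
from h import *
s=state();print(s["time"],s["ee_pos"]);z=[ztop(grab_frame("top")[1]) for _ in range(4)];print(np.mean(z),np.std(z))
I,D=grab_frame("scene"); 
cv2.imwrite("pics/final.png",cv2.resize(I[150:270,150:400],None,fx=3.2,fy=3.2,interpolation=cv2.INTER_CUBIC)[...,::-1])
E
```

```text
26.8 [0.50455515 0.03350835 0.28185751]
0.18632679282324616 3.437432984127648e-05
```

View pics/final.png

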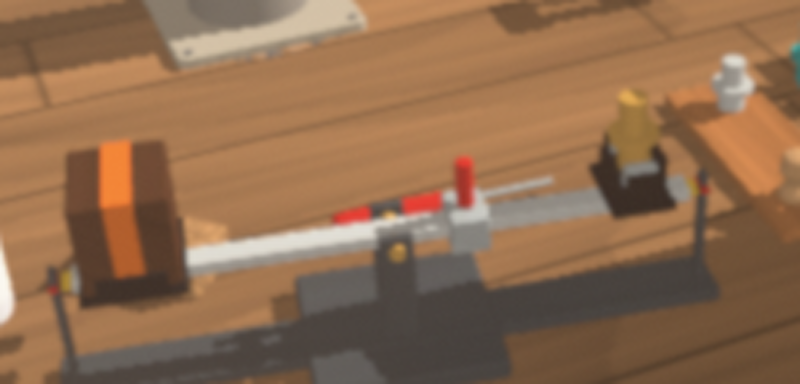

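The beam floats level, with the pointers at crop (68,280) and (697,187) beside their red marks. The weight is seated and the gripper is clear, so I'm handing in.

```bash
python3 -c "
from bench import job_done; print(job_done())"
```

```text
the job is handed in; nothing more can be done
None
```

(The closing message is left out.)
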